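Change the jar in the bench photoreactor

TASK

Change the jar in the small photoreactor: first lift both light guards out of its ends and stand them on the black rubber mat, then take out the finished red-lidded jar and stand it wholly on the green disc, and stand the white-lidded jar in the middle of the reactor, between the lamp panels. Only then put each guard back on the reactor exactly where it stood at the start, each at its own end and square. Keep the jars upright and set them down without dropping them, and leave the green bottle, the white dish and the timer where they are.

Things in the scene. Friction and masses are not known exactly. Their poses are not given: they have to be found in the camera images.
- reactor: fixed photoreactor, yaw varies. Aluminium base plate 124 (x) by 160 (y) mm, 12 mm thick; jars and guards stand on it. Two black lamp panels face each other across x: violet inner faces at x = +-34 mm, steel fins out to x = +-58 mm, 44 mm wide along y, tops 72 mm above the bench. The +y and -y ends are open. A black round mark in the middle is the jar's place. Origin: centre of the base's underside.
- jar_red_mid (a point): loose amber glass jar with a red lid of the same diameter: a plain upright cylinder of 50 mm diameter, 64 mm tall, 0.15 kg. Point: its centre, 32 mm up. At the start it stands in the middle of the reactor, 9 mm from each lamp panel and 10 mm from each guard, so it can be gripped only along the reactor's y, once both guards are away.
- jar_white_mid (a point): loose amber glass jar with a white lid of the same diameter: a plain upright cylinder of 50 mm diameter, 64 mm tall, 0.15 kg. Point: its centre, 32 mm up. At the start it stands on the open bench.
- guard_yellow_mid (a point): loose grey light-guard block, yellow top, 50 (its x) by 30 (its y) by 64 mm tall, 0.25 kg. Point: its centre, 32 mm up. At the start it stands on the reactor base with its x along the reactor's x, centre 50 mm from the reactor's along its +y or -y (which end varies), 10 mm from the jar: no room there for a finger. Can be gripped across its 50 mm width, clear of the lamp panels.
- guard_blue_mid (a point): loose grey light-guard block, blue top, 50 (its x) by 30 (its y) by 64 mm tall, 0.25 kg. Point: its centre, 32 mm up. At the start it stands on the reactor base with its x along the reactor's x, centre 50 mm from the reactor's along its +y or -y (which end varies), 10 mm from the jar: no room there for a finger. Can be gripped across its 50 mm width, clear of the lamp panels.
- mat: black rubber mat lying fixed on the bench, 140 mm (its x) by 170 mm (its y), 4 mm thick: the side area, with room for both guards side by side. Origin: centre of its underside.
- disc: green round disc lying fixed on the bench, 80 mm diameter, 4 mm thick: the place for the finished jar. Origin: centre of its underside.
- bottle: bystander: green glass bottle with a white cap, 60 mm diameter, 120 mm tall. Origin: centre of its underside.
- dish: bystander: white ceramic cup-shaped dish, 64 mm diameter, 45 mm tall. Origin: centre of its underside.
- timer: bystander: flat white timer with a green display, 60 by 80 by 24 mm. Origin: centre of its underside.
There are look-alikes about, which are no part of the job. Leave any yellow look-alike of the part that bears jar_white_mid alone.

How it is judged:
By the outcome, as a careful person would: the job done as asked, in the order asked, and still so for the second after the job is handed in, with the robot touching nothing.
It also fails if it takes over 147 s, if anything falls off the work surface, if the arm or the gripper's body presses on something with over 40 N, if the wrist force passes 120 N, or if a joint passes its speed limit or range.

ROBOT

A 6-joint arm with a two-finger parallel gripper is mounted at the origin on the work surface. World frame = base frame: x ahead of the robot, y to its left, z up, the work surface at z = 0. Lengths are in m, angles in rad, forces in N, time in s.
With the tool pointing down it reaches from about 0.275 to 1 m from the base axis. Payload 8.4 kg.
Tool frame: the origin (TCP) lies on the centre line of the jaws, within the pads' length; the fingertips stand 17 mm ahead of it and the grasp point (between the pads) lies 2 mm behind it (bot.tcp_to_tips is the z of the fingertips in the tool frame, in m); z points along the fingers, y is the line along which they close (so a half turn about z gives the same grasp; the last joint's range is limited). The gripper opens to 85 mm and grips with 20 to 120 N. Pads are 22 mm wide; open, the fingers measure 114 mm over their backs; the gripper's body (76 mm by 85 mm) begins 54 mm behind the grasp point. The pads swing forward as they close: fully open they stand 13 mm farther back than shut.
Start: joints at [-1.178, 0.353, 1.633, -0, 1.155, -0.002], TCP at [0.24, -0.577, 0.248] pointing down, gripper open.
Joint ranges: [-2.63, 2.63], [-0.92, 2.1], [0.06, 2.66], [-1.3, 4.44], [0, 2.69], [-3.02, 3.02]. Speed limits (rad/s): [2.22, 2.22, 2.79, 3.14, 3.14, 3.14].

INTERFACE

Orientations are given as a unit quaternion [x, y, z, w].
In Python, from workcell import bot, hand, kinematics, get_obs, vision, hand_in gives the robot as it stands. The module is installed in compiled form; this text tells all that it offers. Calls block until the motion is done:
- bot.reach(position, orientation): joint-space move of the TCP to a pose.
- bot.servo_line(position, ori=None, velocity=0.15): straight line of the TCP; ori=None keeps the orientation; velocity is the mean speed in m/s.
- bot.goto_joints(angles): joint-space move.
- hand.move_gripper(opening, strength=None): finger opening in m; strength is the grip in N (None keeps the last); returns when the fingers have stopped.
- bot.dwell(seconds).
- kinematics.solve_ik(position, orientation): joint angles nearest the present ones, or None.
- get_obs(): the state.
- vision.read_camera(name): name is "scene" or "top" or "wrist"; returns a dict with "frame" (420x560x3 uint8, red, green, blue), "intrinsics" (3x3 intrinsics, pixels), "view" (4x4, takes a point from world to camera coordinates). Camera axes: x right, y down, z forward; pixel columns grow to the right and rows downward; lengths in m; the calibration is good to about 2 mm. The wrist camera is an equidistant fisheye: a pixel r from the principal point sees the ray r / f radians off the axis. A picture is of the moment at which its call begins. There is no depth.
A pose or a line that the arm cannot do raises bot.IKError and nothing moves.
- hand_in(): hands the job in; it is judged then, once.
The state is a dict: "time_s": time; "joint_pos": joint angles; "joint_vel": joint speeds; "joint_efforts": joint torques, N m; "position": TCP position; "orientation": TCP orientation; "wrist_force": force on the tool from outside, world axes, zero at the start; "ft_torque": the same for the moment, N m; "gripper_width": finger opening in m; "grip_force": force on a finger pad.
Only numpy, scipy, OpenCV 4.12 (cv2) and the standard library are available. Lean on these libraries where they do the work, as an engineer would, in place of code of your own. Each camera call takes 0.05 s, during which the arm holds its last target. There are 200 camera calls.

## Working session

There is one attempt and no reset: what is moved stays moved. The work goes in short steps, each a Python script; the robot and the scene stay as the last script left them, time stands still between calls to the robot, and variables do not carry over. Pictures are saved under pics/ and viewed, at most 14 in all, crops included, and the job is handed in when it is done.

```bash
mkdir -p pics
python3 - <<'E'
from workcell import bot, hand, kinematics, get_obs, vision
import cv2,pickle
d={}
for n in("top","scene"):
    c=vision.read_camera(n);d[n]=c
    cv2.imwrite(f"pics/{n}0.png",cv2.resize(c["frame"][:,:,::-1],(784,588),interpolation=cv2.INTER_CUBIC))
    print(n,c["intrinsics"],c["view"])
pickle.dump(d,open("d0.pkl","wb"))
print(get_obs())
E
```

```text
top [[420.60252525   0.         286.80893282]
 [  0.         420.60252525 202.92953829]
 [  0.           0.           1.        ]] [[ 0.00848024 -0.99988855 -0.01228751 -0.03042626]
 [-0.99171679 -0.00683474 -0.1282618   0.53124005]
 [ 0.12816352  0.01327342 -0.99166422  0.92641485]
 [ 0.          0.          0.          1.        ]]
scene [[498.82835138   0.         272.19198926]
 [  0.         498.82835138 215.35089714]
 [  0.           0.           1.        ]] [[-0.14972978  0.98862448  0.01423464  0.09923264]
 [ 0.82629604  0.13302499 -0.54730175 -0.40926212]
 [-0.54296948 -0.07018535 -0.8368143   1.61800979]
 [ 0.          0.          0.          1.        ]]
{'time_s': 0.1, 'joint_pos': array([-1.17838353e+00,  3.53582284e-01,  1.63406218e+00, -1.67036056e-05,
        1.15518425e+00, -2.41197265e-03]), 'joint_vel': array([ 0.00022081, -0.00204213, -0.00119445,  0.00124136, -0.00134451,
       -0.00167224]), 'joint_efforts': array([ 1.29340329e-03, -6.06356049e+01, -3.42818749e+01,  1.31181791e-04,
        3.87363543e-03, -4.40788142e-05]), 'position': array([ 0.24023853, -0.57654768,  0.24763358]), 'orientation': array([ 9.80576526e-01,  1.96135907e-01, -1.27247828e-04, -6.04837194e-04]), 'wrist_force': array([-0.77357296, -0.7269443 , -1.3155529 ]), 'ft_torque': array([0.03147695, 0.01605238, 0.01953648]), 'grip_force': 0.0, 'gripper_width': 0.08536044564983988}
```

View pics/top0.png

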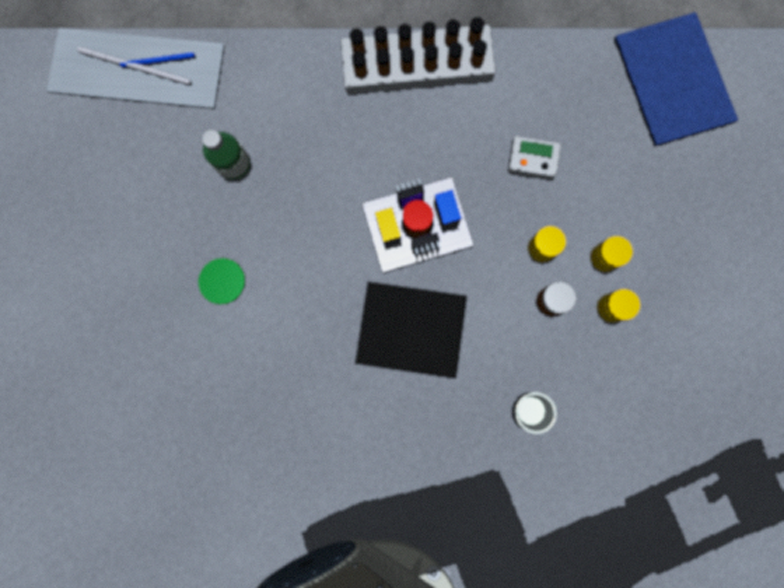

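View pics/scene0.png

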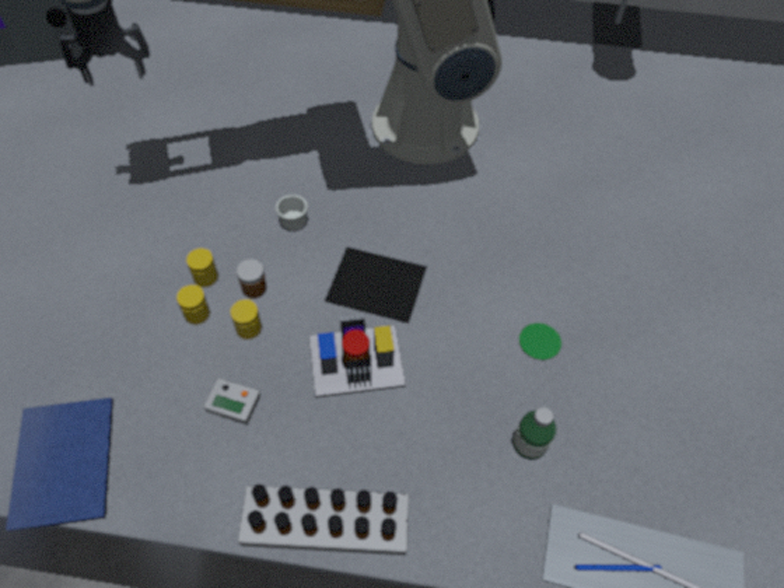

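The top view (shown at 1.4×) has the reactor at about (418,224), with the yellow guard on its left (+y) side and the blue guard on its right. The red lid is at (418,217), the mat at (412,329) and the disc at (222,281). The jar candidates are the white lid (559,298), and yellow lids (549,243), (615,253) and (623,305). The cup-shaped dish at (535,412) is not a jar. Only (559,298) has a white lid on an amber body, so I'll confirm it in a crop and measure.

```bash
cat > h.py <<'E'
import numpy as np, cv2
def ray(c,px,z):
    px=np.asarray(px,float).reshape(-1,2);K=c["intrinsics"];V=np.asarray(c["view"]);R=V[:3,:3];o=-R.T@V[:3,3]
    d=np.c_[(px-K[[0,1],[2,2]])/K[0,0],np.ones(len(px))]@R
    return (o+d*((z-o[2])/d[:,2])[:,None])[:,:2]
HSV={"yellow":((22,120,90),(35,255,255)),"blue":((108,150,100),(122,255,255)),"green":((50,120,80),(75,255,255)),
 "white":((0,0,150),(180,45,255)),"black":((0,0,0),(180,255,30))}
def blobs(c,col,amin=60):
    h=cv2.cvtColor(c["frame"],cv2.COLOR_RGB2HSV)
    if col=="red": m=cv2.inRange(h,(0,150,90),(8,255,255))|cv2.inRange(h,(172,150,90),(180,255,255))
    else: m=cv2.inRange(h,*HSV[col])
    n,l,s,ce=cv2.connectedComponentsWithStats(m)
    return [(ce[i],s[i],np.argwhere(l==i)[:,::-1]) for i in range(1,n) if s[i,4]>=amin]
Z=dict(red=.076,blue=.076,yellow=.076,green=.004,white=.064,black=.004)
def rect(c,pts,z):
    # pixel corners of the hull, cast to plane then minAreaRect
    hull=cv2.convexHull(pts.astype(np.int32))[:,0]
    return cv2.minAreaRect((ray(c,hull,z)*1000).astype(np.float32))
E
python3 - <<'E'
import pickle,numpy as np,cv2
from h import *
d=pickle.load(open("d0.pkl","rb"))
for n,c in d.items():
    for col in Z:
        for ce,s,p in blobs(c,col):
            if s[4]>9000: continue
            (x,y),wh,a=rect(c,p,Z[col])
            print(n,col,ce.round(1),s[4],"ctr",ray(c,ce,Z[col])[0].round(4),"rect",round(x),round(y),np.round(wh),round(a,1))
c=d["top"]["frame"][120:250,240:480,::-1]; s=d["scene"]["frame"][165:250,115:315,::-1]
cv2.imwrite("pics/crop0.png",np.vstack([cv2.resize(c,(600,325),interpolation=2),cv2.resize(s,(600,255),interpolation=2)]))
E
```

```text
top red [298.  153.9] 373 ctr [ 0.6358 -0.0507] rect 637 -51 [48. 44.] 0.3
top blue [482.7  55.9] 4791 ctr [ 0.8659 -0.4693] rect 867 -469 [192. 136.] 17.2
top blue [117.5  41.6] 147 ctr [0.8989 0.3673] rect 898 369 [  9. 100.] 8.2
top blue [319.2 147.9] 290 ctr [ 0.6495 -0.0977] rect 650 -98 [49. 30.] 16.6
top yellow [276.6 160.5] 272 ctr [ 0.6205 -0.0035] rect 621 -3 [51. 27.] 16.9
top yellow [392.3 172.2] 406 ctr [ 0.5958 -0.258 ] rect 596 -259 [48. 49.] 44.0
top yellow [439.8 179.3] 406 ctr [ 0.5805 -0.3614] rect 580 -362 [47. 49.] 0.3
top yellow [444.9 217.3] 420 ctr [ 0.4971 -0.3691] rect 497 -369 [47. 50.] 18.7
top green [383.  106.1] 124 ctr [ 0.7732 -0.2568] rect 773 -256 [49. 16.] 80.3
top green [157.9 200.4] 839 ctr [0.5392 0.2791] rect 539 279 [74. 77.] 0.4
top white [73.8 53.4] 7469 ctr [0.876  0.4733] rect 862 458 [212. 375.] 5.5
top white [535.5  50.5] 1970 ctr [ 0.8853 -0.5965] rect 876 -587 [124. 166.] 85.9
top white [277.  87.] 127 ctr [ 0.7956 -0.002 ] rect 798 -1 [31. 56.] 67.5
top white [432.   94.6] 218 ctr [ 0.7787 -0.3554] rect 787 -354 [51. 93.] 25.4
top whit
[... 3779 characters left out ...]
3.2] 1065 ctr [ 0.6833 -0.0418] rect 664 -45 [117. 153.] 16.7
scene white [166.6 283.1] 345 ctr [ 0.7668 -0.2346] rect 770 -238 [73. 54.] 79.8
scene white [388.6 296.1] 94 ctr [0.7189 0.2802] rect 719 280 [24. 24.] 47.7
scene white [233. 373.] 2343 ctr [ 0.9472 -0.0416] rect 940 -46 [ 83. 249.] 5.7
scene white [451.3 396.3] 5217 ctr [0.9247 0.414 ] rect 937 430 [283. 112.] 84.3
scene black [59.9 22.6] 1036 ctr [-0.1906 -0.8958] rect -182 -893 [272. 164.] 28.9
scene black [440.1  19.2] 514 ctr [-0.4429  0.4535] rect -453 454 [118. 171.] 89.6
scene black [246.2 195.6] 84 ctr [ 0.4489 -0.1052] rect 447 -106 [70. 34.] 4.0
scene black [281.9 213.6] 68 ctr [0.492  0.0006] rect 492 3 [37. 49.] 40.0
```

View pics/crop0.png

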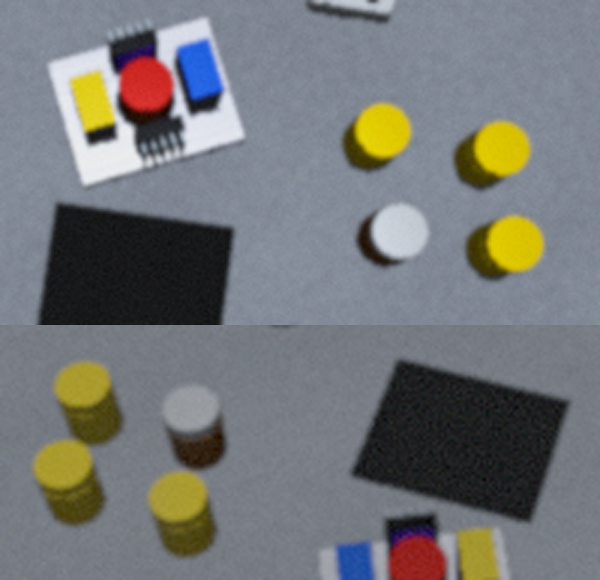

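The crop confirms it: the white lid with an amber body is at top (559,298), and the three all-yellow jars stay put. The two views give the reactor centre near (0.637,-0.051) with yaw about 16.8°. The guard midpoint matches the red lid, and the guards measure 98.6 mm apart against a true 100. Next I'll refine with the wrist camera above the reactor and the white jar.

```bash
cat >> h.py <<'E'
def quat(phi):  # closing line at angle phi (deg), tool down
    a=np.radians((phi+90-80+90)%180+80-90)/2
    return [np.cos(a),np.sin(a),0,0]
def wray(c,px,z):
    px=np.asarray(px,float).reshape(-1,2);K=c["intrinsics"];V=np.asarray(c["view"]);R=V[:3,:3];o=-R.T@V[:3,3]
    u=px-K[[0,1],[2,2]];r=np.linalg.norm(u,axis=1);t=r/K[0,0]
    d=np.c_[u/np.maximum(r,1e-9)[:,None]*np.sin(t)[:,None],np.cos(t)]@R
    return (o+d*((z-o[2])/d[:,2])[:,None])[:,:2]
E
python3 - <<'E'
from workcell import bot, hand, kinematics, get_obs, vision
import pickle
from h import *
d={}
for n,p in (("w_wj",[.508,-.274,.26]),("w_re",[.637,-.051,.26])):
    bot.reach(p,quat(16.8)); bot.dwell(.2)
    c=vision.read_camera("wrist"); d[n]=c
    print(n,get_obs()["time_s"],c["intrinsics"].tolist(),np.round(c["view"],3).tolist(),get_obs()["joint_pos"].round(2))
    for col in("red","blue","yellow","white"):
        for ce,s,p in blobs(c,col,150):
            P=wray(c,p,Z[col] if n=="w_re" else .064);r=cv2.minAreaRect((P*1000).astype(np.float32))
            if max(r[1])<90: print(col,ce.round(),s[4],wray(c,ce,Z[col] if n=="w_re" else .064)[0].round(4),np.round(r[0],1),np.round(r[1],1),round(r[2],1))
pickle.dump(d,open("d1.pkl","wb"))
cv2.imwrite("pics/w.png",cv2.resize(np.hstack([d[k]["frame"][:,:,::-1] for k in d]),(800,300),interpolation=cv2.INTER_AREA))
E
```

```text
w_wj 1.85 [[325.19226210127806, 0.0, 279.85549844323543], [0.0, 325.19226210127806, 212.06996318797155], [0.0, 0.0, 1.0]] [[0.958, 0.287, -0.001, -0.407], [0.273, -0.908, 0.317, -0.433], [0.09, -0.304, -0.949, 0.262], [0.0, 0.0, 0.0, 1.0]] [-0.5   0.27  1.73 -0.    1.15 -0.79]
red [460.  30.] 1296 [ 0.6412 -0.047 ] [642.  -46.4] [49.9 49.8] 3.0
blue [461.  75.] 1070 [ 0.6563 -0.0963] [657.4 -95.6] [50.6 30.9] 16.9
yellow [365. 200.] 1557 [ 0.5971 -0.2617] [ 597.7 -262. ] [48.7 48.3] 22.9
yellow [247. 269.] 1199 [ 0.4986 -0.3752] [ 499.1 -376.2] [49.  45.4] 23.0
yellow [319. 280.] 1229 [ 0.582  -0.3653] [ 582.5 -366. ] [48.3 48.8] 60.2
white [399.   6.] 298 [ 0.5671 -0.0539] [568.2 -51.8] [34.6 17.6] 43.4
white [555. 193.] 188 [ 0.8655 -0.1664] [ 861.  -164.4] [22.4 54.2] 33.8
white [460. 215.] 1186 [ 0.7176 -0.2427] [ 722.5 -243.7] [68.8 50.8] 80.4
w_re 3.1083 [[325.19226210127806, 0.0, 279.85549844323543], [0.0, 325.19226210127806, 212.06996318797155], [0.0, 0.0, 1.0]] [[0.958, 0.287, -0.001, -0.595], [0.273, -0.908, 0.317, -0.266], [0.09, -0.304, -0.949, 0.318], [0.0, 0.0, 0.0, 1.0]] [-0.08  0.36  1.59 -0.    1.19 -0.38]
blue [292. 237.] 637 [ 0.6628 -0.096 ] [659.3 -95.8] [31.3 29.8] 18.2
yellow [280. 138.] 1566 [ 0.6219 -0.0029] [621.9  -2.7] [49.4 28.9] 16.6
white [206. 159.] 1692 [ 0.5565 -0.0448] [557.6 -46.8] [71.7 34.1] 85.6
```

View pics/w.png

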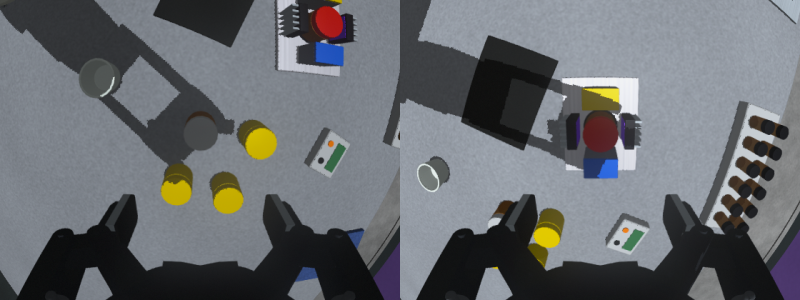

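The wrist views (at 0.71×) show the white jar shaded at (200,130) on the left and the red lid at (600,131) on the right. I'll fit both lids as circles and get the white lid from the top view too.

Run:
```python
import pickle
from h import *
d=pickle.load(open("d1.pkl","rb"));d0=pickle.load(open("d0.pkl","rb"))
def hough(c,x,y,w,r0,r1,f,z,s=4):
    g=cv2.cvtColor(c["frame"],cv2.COLOR_RGB2GRAY)[y-w:y+w,x-w:x+w]
    g=cv2.normalize(cv2.resize(g,None,fx=s,fy=s,interpolation=2),None,0,255,32)
    q=cv2.HoughCircles(g,cv2.HOUGH_GRADIENT,1,200,param1=80,param2=12,minRadius=r0*s,maxRadius=r1*s)
    for a,b,r in q[0][:2]:
        p=[(a+.5)/s-.5+x-w,(b+.5)/s-.5+y-w];print(np.round(p,1),r/s,f(c,p,z)[0].round(4))
hough(d["w_wj"],280,182,40,19,28,wray,.064)
hough(d["w_re"],280,184,40,19,30,wray,.076)
hough(d0["top"],400,213,20,9,14,ray,.064)
# red via mask in shadow
c=d["w_re"];h=cv2.cvtColor(c["frame"],cv2.COLOR_RGB2HSV);m=cv2.inRange(h,(0,150,40),(10,255,255))|cv2.inRange(h,(170,150,40),(180,255,255))
n,l,s,ce=cv2.connectedComponentsWithStats(m);i=1+s[1:,4].argmax();(x,y),r=cv2.minEnclosingCircle(np.argwhere(l==i)[:,::-1].astype(np.float32))
print("redmask",ce[i],s[i,4],r,wray(c,ce[i],.076),wray(c,(x,y),.076))
b=cv2.inRange(h,(105,100,30),(125,255,255));n,l,s,ce=cv2.connectedComponentsWithStats(b)
for i in range(1,n):
    if s[i,4]>300:
        P=wray(c,np.argwhere(l==i)[:,::-1],.076);print("blue",ce[i].round(),s[i,4],cv2.minAreaRect((P*1000).astype(np.float32)))
c=d0["top"];h=cv2.cvtColor(c["frame"],cv2.COLOR_RGB2HSV)[195:232,382:420]
m=cv2.inRange(h,(0,0,165),(180,60,255));n,l,s,ce=cv2.connectedComponentsWithStats(m);i=1+s[1:,4].argmax()
print("white top",ce[i]+[382,195],s[i,2:],ray(c,ce[i]+[382,195],.064))
```

```text
[280.8 186. ] 24.325 [ 0.5079 -0.2727]
[280.2 176.2] 23.775 [ 0.6328 -0.0384]
[399.5 212.5] 10.675 [ 0.5081 -0.2746]
redmask [275.86237898 189.0615491 ] 1446 24.379192352294922 [[ 0.63239719 -0.05193885]] [[ 0.6348756  -0.04972327]]
blue [281. 235.] 1329 ((651.1455078125, -98.04289245605469), (49.013099670410156, 30.23503303527832), 16.699230194091797)
white top [399.97766749 211.70471464] [ 23  22 403] [[ 0.50984791 -0.27570455]]
```

```bash
cat >> h.py <<'E'
from workcell import bot, hand, kinematics, get_obs, vision
C=np.array([.637,-.0506]);YAW=16.8;a_=np.radians(YAW)
U=np.array([-np.sin(a_),np.cos(a_)]);X=np.array([np.cos(a_),np.sin(a_)])
M=np.array([.461,-.042]);UP=.17
def say(t):
    o=get_obs();print(t,"t",round(o["time_s"],1),"pos",o["position"].round(4),"w",round(o["gripper_width"],4),"g",round(o["grip_force"],1),"F",o["wrist_force"].round(1))
def pick(xy,z,phi,opening=.08,N=40):
    q=quat(phi);hand.move_gripper(opening)
    bot.reach([*xy,UP],q);bot.servo_line([*xy,z],q,.1);hand.move_gripper(.03,N);say("grip")
    bot.servo_line([*xy,UP],q,.12);say("up")
def place(xy,z,phi,opening=.08):
    q=quat(phi);bot.reach([*xy,UP],q);bot.servo_line([*xy,z+.004],q,.1);bot.dwell(.15)
    f0=get_obs()["wrist_force"][2]
    for k in range(12):
        zz=z+.003-.0005*k;bot.servo_line([*xy,zz],q,.02);f=get_obs()["wrist_force"][2]-f0
        if f>2: break
    print("touch z-nominal",round(zz-z,4),"dF",round(f,1));say("down")
    hand.move_gripper(opening);bot.dwell(.1);bot.servo_line([*xy,UP],q,.15)
def snap(n,cam="top",box=None,s=1.4):
    c=vision.read_camera(cam);f=c["frame"]
    if box: f=f[box[1]:box[3],box[0]:box[2]]
    cv2.imwrite(f"pics/{n}.png",cv2.resize(f[:,:,::-1],None,fx=s,fy=s,interpolation=2));return c
E
python3 - <<'E'
from h import *
pick(C+.05*U,.048,YAW)
place(M+.04*U,.040,YAW)
E
```

```text
grip t 5.6 pos [ 0.6229 -0.0027  0.0486] w 0.0501 g 42.7 F [-1.6 -0.4  5.8]
up t 6.8 pos [ 0.6219 -0.0027  0.1691] w 0.0497 g 42.2 F [-0.7  0.1 -4. ]
touch z-nominal 0.0005 dF 3.5
down t 10.5 pos [ 0.4495 -0.0037  0.0406] w 0.0499 g 42.2 F [-0.7 -0.4 -0.2]
```

Run:
```python
from h import *
pick(C-.05*U,.048,YAW)
place(M-.04*U,.040,YAW)
bot.reach([.508,-.2,.25],quat(45))
say("")
snap("a1","top",(220,100,480,300),3)
```

```text
grip t 14.9 pos [ 0.6518 -0.0985  0.0487] w 0.0497 g 42.8 F [-1.4 -0.2  5.1]
up t 16.1 pos [ 0.6508 -0.0984  0.169 ] w 0.0494 g 42.3 F [ 0.2 -0.6 -3.8]
touch z-nominal 0.0 dF 11.9
down t 20.1 pos [ 0.4726 -0.0803  0.0406] w 0.0498 g 43.5 F [-2.7  0.8  9.6]
 t 22.4 pos [ 0.5071 -0.1994  0.2485] w 0.0801 g 0.0 F [ 0.2 -1.1 -0.5]
```

View pics/a1.png

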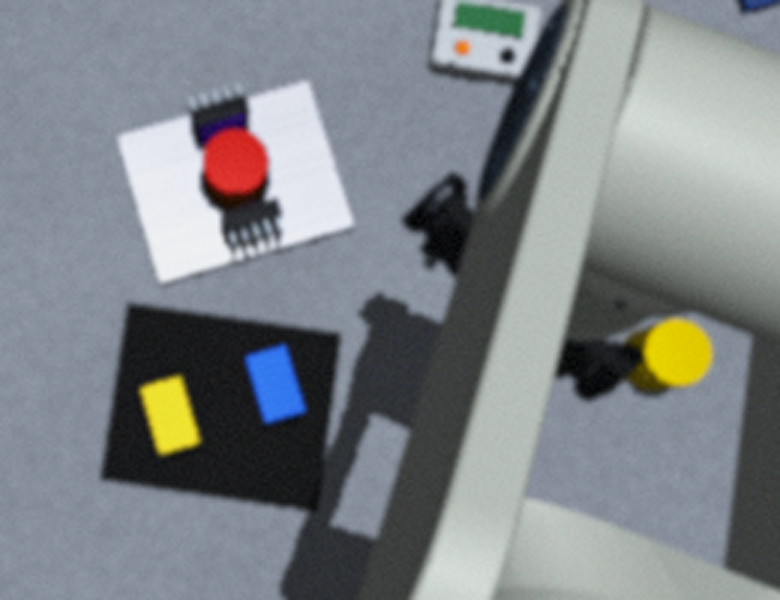

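The crop shows both guards standing on the mat, yellow at (170,415) and blue at (275,385). The reactor ends are open and the red jar is at (235,162). Red jar next, onto the disc.

Run:
```python
from h import *
c=vision.read_camera("top")
px=np.array([[120,135],[310,82],[353,228],[163,282]])/3+[220-.33,100-.33]
P=ray(c,px,.012);print("base ctr",P.mean(0).round(4),np.linalg.norm(np.roll(P,1,0)-P,axis=1).round(3))
pick(C,.048,YAW+90)
place(np.array([.540,.2797]),.040,YAW+90)
c=snap("a2","top")
for col in("red","green"):
    for ce,s,p in blobs(c,col):print(col,ce,s[4],ray(c,ce,.068 if col=="red" else .004))
say("")
```

```text
base ctr [ 0.6368 -0.0529] [0.123 0.157 0.123 0.155]
grip t 26.5 pos [ 0.6374 -0.0506  0.0487] w 0.0494 g 41.3 F [-0.5 -0.2  5.6]
up t 27.6 pos [ 0.6364 -0.0506  0.1691] w 0.049 g 41.6 F [ 0.3  0.2 -1.8]
touch z-nominal 0.0005 dF 4.0
down t 32.0 pos [0.5401 0.2797 0.0407] w 0.0491 g 41.7 F [-1.4 -1.2  2.2]
green [382.96  106.128] 125 [[ 0.77321033 -0.25669665]]
 t 33.6 pos [0.5394 0.2794 0.1689] w 0.0798 g 0.0 F [ 0.4 -0.2  0.1]
```

View pics/a2.png

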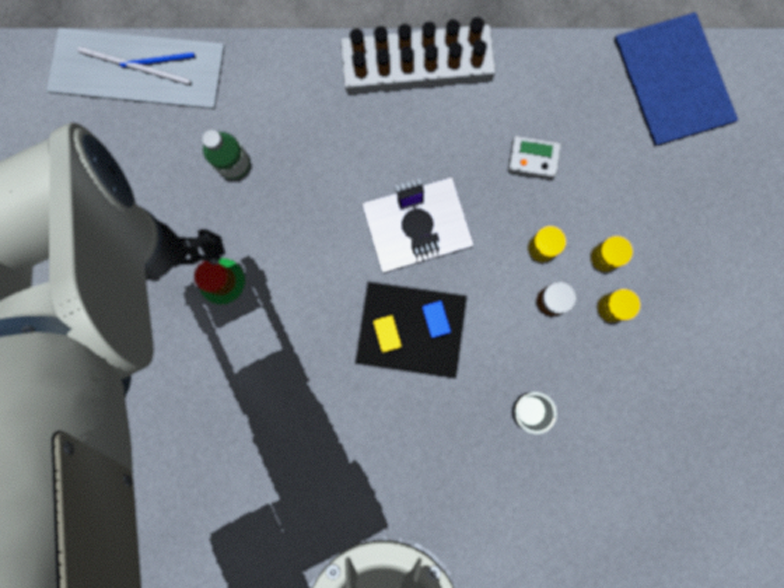

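The red jar stands on the disc at (213,277), with the arm above it and the black mark in the reactor now clear at (417,224). Now the white jar.

Run:
```python
from h import *
pick(np.array([.5083,-.2740]),.036,45)
place(C,.048,YAW+90)
bot.reach([.52,-.2,.3],quat(45))
say("")
c=snap("a3","top")
for col,z in(("red",.068),("green",.004),("yellow",.068),("blue",.068)):
    for ce,s,p in blobs(c,col):print(col,ce.round(1),s[4],ray(c,ce,z)[0].round(4))
h=cv2.cvtColor(c["frame"],cv2.COLOR_RGB2HSV)
```

```text
grip t 38.2 pos [ 0.5086 -0.2741  0.0366] w 0.0492 g 41.0 F [-0.6  1.9  5.4]
up t 39.5 pos [ 0.5078 -0.2737  0.1692] w 0.0495 g 41.5 F [ 0.1 -0.  -0.7]
touch z-nominal 0.0 dF 7.1
down t 44.9 pos [ 0.6371 -0.0506  0.0486] w 0.0492 g 42.1 F [-2.4  1.1  5.7]
 t 48.4 pos [ 0.52   -0.1998  0.2996] w 0.0801 g 0.0 F [ 1.  -0.4 -0.6]
red [149.5 196.7] 375 [0.5389 0.2775]
green [382.8 106.1] 125 [ 0.7733 -0.2563]
green [163.  202.3] 339 [0.5348 0.2669]
yellow [445.9 218.4] 362 [ 0.4955 -0.3742]
yellow [276.1 237.9] 391 [ 0.45   -0.0042]
blue [483.2  47.3] 3664 [ 0.8909 -0.4753]
blue [117.6  41.6] 147 [0.9032 0.3705]
blue [311.3 227.5] 373 [ 0.4732 -0.0808]
```

View pics/a3.png

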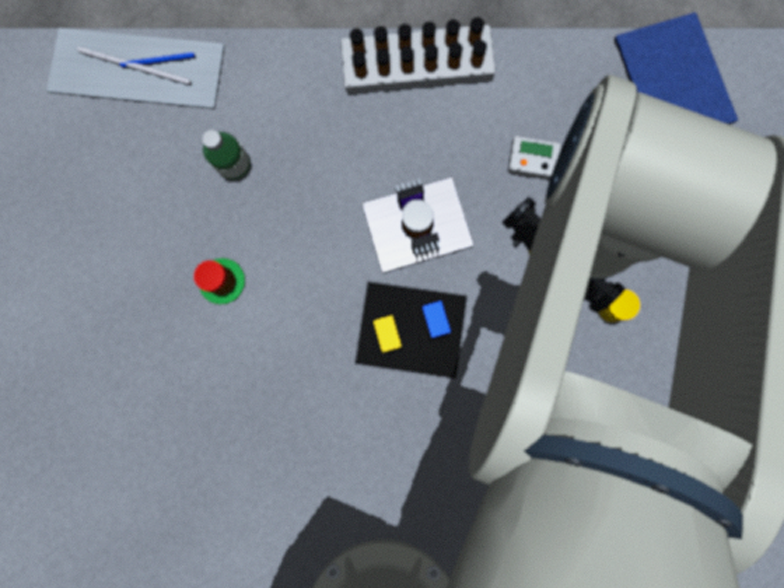

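The red lid sits at (0.539,0.2775), within 2 mm of the disc centre, and the white lid is at (418,217), where the red one was. I'll check the white jar's centring from the wrist before closing the reactor.

Run:
```python
from h import *
bot.reach([*(C-.03*X-.07*U),.26],quat(YAW));bot.dwell(.2);say("")
c=vision.read_camera("wrist")
ctr=np.array([*C,.076,1]);v=(np.asarray(c["view"])@ctr)[:3];r=np.hypot(*v[:2]);p=v[:2]/r*np.arctan2(r,v[2])*c["intrinsics"][0,0]+c["intrinsics"][[0,1],[2,2]]
x,y=p.round().astype(int);print(p)
f=c["frame"][max(y-75,0):y+75,x-100:x+100,::-1].copy()
im=cv2.resize(f,None,fx=4,fy=4,interpolation=2)
for d,z in((np.r_[C],.076),):
    th=np.linspace(0,2*np.pi,60);Q=np.c_[C+.025*np.c_[np.cos(th),np.sin(th)],np.full(60,z),np.ones(60)]@np.asarray(c["view"]).T
    r=np.hypot(Q[:,0],Q[:,1]);pp=Q[:,:2]/r[:,None]*np.arctan2(r,Q[:,2])[:,None]*c["intrinsics"][0,0]+c["intrinsics"][[0,1],[2,2]]
    for a in ((pp-[x-100,max(y-75,0)])*4+2).astype(int): cv2.circle(im,tuple(map(int,a)),2,(0,0,255),-1)
cv2.imwrite("pics/w3.png",im)
```

```text
t 49.3 pos [ 0.628  -0.1272  0.2608] w 0.0801 g 0.0 F [ 0.2 -0.1 -0.2]
[312.30781818 118.53266425]
```

View pics/w3.png

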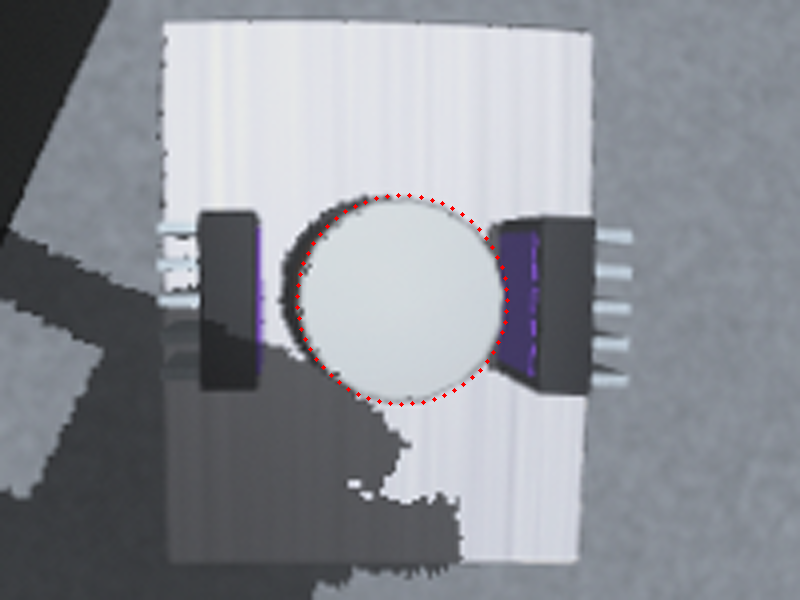

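The lid, centred at (403,300), matches the predicted circle. It lies midway between the panels' inner edges at x=261 and 541, so it is centred. The guards can go back.

Run:
```python
from h import *
pick(M+.04*U,.040,YAW); place(C+.05*U,.048,YAW)
pick(M-.04*U,.040,YAW); place(C-.05*U,.048,YAW)
bot.reach([.40,-.30,.35],quat(YAW));say("end")
c=snap("a4","top")
for col in("red","blue","yellow"):
    for ce,s,p in blobs(c,col):
        if s[4]<900:
            (x,y),wh,a=rect(c,p,Z[col]);print(col,ce.round(1),s[4],ray(c,ce,Z[col])[0].round(4),np.round(wh),round(a,1))
```

```text
grip t 52.3 pos [ 0.4497 -0.0037  0.0405] w 0.0497 g 41.8 F [-1.9 -0.7  5.2]
up t 53.5 pos [ 0.4489 -0.0037  0.1693] w 0.0497 g 41.9 F [ 0.2 -0.3 -2.7]
touch z-nominal 0.0 dF 8.5
down t 57.5 pos [ 0.6227 -0.0027  0.0485] w 0.0496 g 42.6 F [-3.  -0.5  6.4]
grip t 61.7 pos [ 0.4728 -0.0803  0.0405] w 0.0495 g 41.8 F [-0.3 -0.5  5.5]
up t 63.0 pos [ 0.472  -0.0802  0.1693] w 0.0499 g 41.9 F [-0.7 -0.2 -3.5]
touch z-nominal 0.0 dF 7.4
down t 67.0 pos [ 0.6515 -0.0985  0.0486] w 0.0497 g 42.6 F [-2.5 -0.7  4.5]
end t 69.8 pos [ 0.4005 -0.2996  0.3493] w 0.0799 g 0.0 F [ 0.6 -0.6 -0.5]
red [149.5 196.7] 377 [0.5378 0.2747] [47. 45.] 64.3
blue [117.5  41.6] 147 [0.8989 0.3671] [  9. 100.] 8.8
blue [319.1 148. ] 288 [ 0.6495 -0.0974] [49. 30.] 17.8
yellow [276.5 160.2] 270 [ 0.6212 -0.0033] [51. 27.] 16.9
yellow [392.2 172.3] 405 [ 0.5955 -0.2579] [47. 49.] 0.3
yellow [439.7 179.3] 411 [ 0.5804 -0.3611] [47. 50.] 0.3
yellow [444.7 217.3] 424 [ 0.497  -0.3687] [49. 50.] 69.9
```

View pics/a4.png

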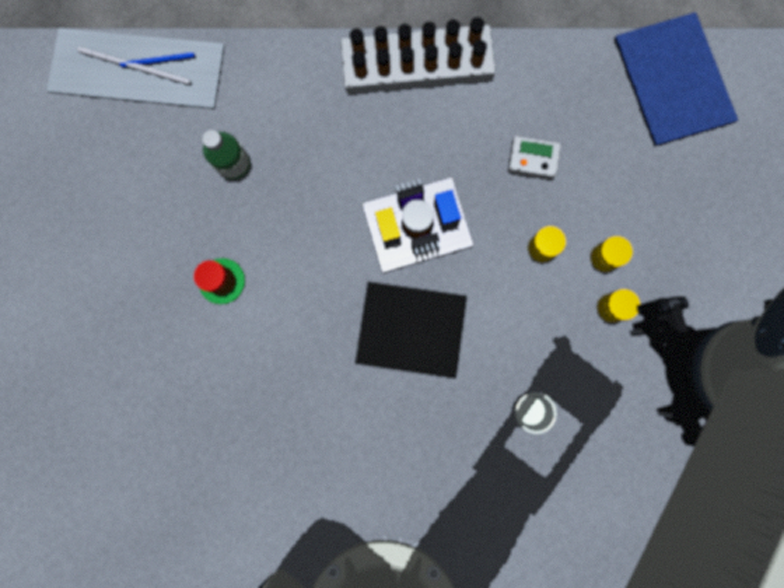

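The guards are back within 0.3 px (under 1 mm) of where they started: yellow at (388,225), blue at (447,210). The white jar is between them at (418,217) and the red jar is on the disc at (213,277). The bottle, dish, timer and yellow jars haven't moved, and the arm is clear.

```bash
python3 -c "
from workcell import hand_in
print(hand_in())"
```

```text
the job is handed in; nothing more can be done
None
```

I changed the jar and handed the job in at about 70 s: the white-lidded jar is centred in the reactor, the red-lidded one stands on the green disc, both guards are back within about 1 mm of where they started, and nothing else moved.

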